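# Lock the indexing wheel with its rod

### The arm

A 6-joint arm with a two-finger parallel gripper is mounted at the origin on a cart in front of the work surface, level with it; the furniture and walls round the work are solid. World frame = base frame: x ahead of the robot, y to its left, z up, the work surface at z = 0. Lengths are in m, angles in degrees, forces in N, time in s.
With the tool pointing down it reaches from about 0.375 to 0.825 m from the base axis. Payload 5.5 kg.
Tool frame: the origin (TCP) lies on the centre line of the jaws, within the pads' length; the fingertips stand 22 mm ahead of it and the grasp point (between the pads) lies 3 mm ahead of it; z points along the fingers, y is the line along which they close (so a half turn about z gives the same grasp; the last joint's range is limited). The gripper opens to 85 mm and grips with 20 to 120 N. Pads are 22 mm wide; open, the fingers measure 114 mm over their backs; the gripper's body (76 mm by 85 mm) begins 54 mm behind the grasp point. The pads swing forward as they close: fully open they stand 13 mm farther back than shut.
Start: joints at [68.984, 17.962, -2.699, 69.339, 0, 90], TCP at [0.215, 0.56, 0.253] pointing down, gripper open.
Joint ranges: [-152.73, 152.73], [-39.44, 99.34], [-58.76, 71.6], [-118.89, 123.64], [-81.53, 83.1], [-180, 180]. Speed limits (degrees/s): [136.94, 136.94, 172.46, 180, 180, 180].

### API

Orientations are given as [roll, pitch, yaw] about the fixed x, y, z axes, in that order (R = Rz(yaw) Ry(pitch) Rx(roll)).
In Python, from workcell import r, solver, eyes, sensors gives the robot as it stands. Calls block until the motion is done:
- r.move_ptp(position, orientation): joint-space move of the TCP to a pose.
- r.move_l(position, attitude=None, rate=0.15): straight line of the TCP; attitude=None keeps the orientation; rate is the mean speed in m/s.
- r.move_joints(angles): joint-space move.
- r.gripper_to(opening): finger opening in m; the grip force is fixed at half the most; returns when the fingers have stopped.
- r.wait(seconds).
- solver.ik(position, orientation): joint angles nearest the present ones, or None.
- eyes.snapshot(name): name is "scene" or "top" or "wrist"; returns the picture (480x640x3 uint8, red, green, blue); there is no depth.
- eyes.camera_info(name): a dict with "fx", "fy", "cx", "cy" (pixels), "world_from_camera" (4x4, takes a point from camera to world coordinates). Camera axes: x right, y down, z forward; pixel columns grow to the right and rows downward; lengths in m; the calibration is good to about 2 mm. A picture is of the moment at which its call begins: read the wrist's pose just before it. camera_info takes no time and is no camera call; for the wrist camera it gives the pose at the moment of the call.
A pose or a line that the arm cannot do raises r.PlanningError and nothing moves.
- r.job_done(): hands the job in; it is judged then, once.
Readings, each from a call of its own:
- sensors.get_t(): time.
- sensors.get_joints(): joint angles.
- sensors.get_dq(): joint speeds.
- sensors.get_tau(): joint torques, N m.
- sensors.get_eef_pos(): TCP position.
- sensors.get_orientation(): TCP orientation.
- sensors.get_ft_force(): force on the tool from outside, world axes, zero at the start.
- sensors.get_torque(): the same for the moment, N m.
- sensors.get_width(): finger opening in m.
- sensors.get_grip_force(): force on a finger pad.
Only numpy, scipy, OpenCV 4.12 (cv2) and the standard library are available. Lean on these libraries where they do the work, as an engineer would, in place of code of your own. Each camera call takes 0.05 s, during which the arm holds its last target. There are 200 camera calls.

### The job

Index the pot on the small turning wheel for its next facet: turn the wheel by its black peg until the brass bushing on its rim sits directly under the brass bushing of the fixed bracket. Then take the long red-headed rod out of the wooden rack and thread it straight down through the bracket's bushing and on through the wheel's bushing, until its tip sticks out below but stays clear of the base plate. Finish still holding the rod upright and still there, and leave the other things where they are.

Things in the scene. Friction and masses are not known exactly. Their poses are not given: they have to be found in the camera images.
- index_stand: grey steel stand fixed to the table: round foot (136 mm across) and a 50 mm wide bar along its +x, both 10 mm thick (top at z 10 mm), with a post at x 155 to 181 mm (34 mm wide), 118 mm high, whose short arm reaches back towards the wheel and carries the upper bushing. Origin: on the table under the wheel's axis; its +x points to the bracket.
- upper_bushing (a point): centre of the mouth of the bracket's fixed brass bushing, 120 mm above the table and 118 mm from the wheel's axis; vertical through bore of 15 mm, 18 mm long, its upper 6 mm flared from 15 to 23 mm; outside 31 mm at the mouth.
- wheel (a joint): turn of the aluminium wheel (disc 180 mm across, top 55.5 mm above the table) about the vertical through the stand's origin; rad, 0 when the rim bushing is exactly under the bracket's, positive anticlockwise from above, -0.35 to 1.4, starts 0.5 to 1.1. Friction 0.12 N m; stays where left. A brown clay pot (82 mm across, top 105 mm up) is fixed on its middle.
- lower_bushing (a point): centre of the mouth of the brass bushing on the wheel's rim, 58 mm above the table, 118 mm from the wheel's axis; through bore of 15 mm, 18 mm long (underside 40 mm above the table, 30 mm over the base bar), upper 6 mm flared to 23 mm.
- peg_top (a point): centre of the top of the wheel's black upright turning peg, 16 mm diameter, 42 mm tall above a 4 mm washer (24 mm across) on the disc; top 101.5 mm above the table, 78 mm from the wheel's axis, 100 degrees anticlockwise from the rim bushing.
- rack: light wooden block 130 x 58 x 50 mm fixed to the table, origin at the centre of its underside, long side along its x; two vertical sockets 13.6 mm wide and 40 mm deep at x = -35 and +35 mm. The red-headed rod stands in either one, the short blue-headed rod in the other.
- index_rod: long steel rod with red head, 170 mm in all, 120 g: shaft 12 mm in diameter and 138 mm long with the last 8 mm tapered to a 6 mm tip, then a round red head 24 mm in diameter and 32 mm tall with dark rings. Origin at the tip (10 mm above the table in the rack), z along the rod towards the head.
- rod_mid (a point): point on the red-headed rod's axis, 85 mm above its tip.
- short_rod: the other rod, blue head 24 mm wide, same 12 mm shaft but only 107 mm in all; too short, stays in the rack. Origin at its tip.
- glaze_cup_a: white glaze cup, 59 x 59 x 58 mm, bystander at the right edge of the table; origin under its centre.
- glaze_cup_b: white glaze cup, 59 x 59 x 58 mm, bystander behind the work; origin under its centre.
- stamp: wooden stamp, 26 x 26 x 52 mm, upright bystander at the right edge; origin under its centre.
- rib: wooden kidney-shaped rib, 48 x 96 x 8 mm, lying flat near the robot, bystander; origin under its centre.

How it is judged:
By the outcome, as a careful person would: the job done as asked, in the order asked, and still so for the second after the job is handed in, while the arm keeps its last pose, push and grip.
It also fails if it takes over 56 s, if anything falls off the work surface, if the arm or the gripper's body presses on something with over 40 N, if the wrist force passes 120 N, or if a joint passes its speed limit or range.

## Working session

There is one attempt and no reset: what is moved stays moved. The work goes in short steps, each a Python script; the robot and the scene stay as the last script left them, time stands still between calls to the robot, and variables do not carry over. Pictures are saved under pics/ and viewed, at most 12 in all, crops included, and the job is handed in when it is done.

```bash
mkdir -p pics; python3 - <<'E'
from workcell import r, solver, eyes, sensors
import cv2
for n in ("scene","top"):
    cv2.imwrite(f"pics/{n}0.png",eyes.snapshot(n)[:,:,::-1]); print(n,eyes.camera_info(n))
print(sensors.get_t())
E
```

```text
scene {'fx': 516.3384868664709, 'fy': 516.3384868664709, 'cx': 318.7770373393159, 'cy': 242.73814292202061, 'world_from_camera': array([[ 0.88108035, -0.25648968,  0.39737948,  0.10229602],
       [-0.47295258, -0.48426522,  0.73607272, -0.89240093],
       [ 0.003642  , -0.83648086, -0.54798403,  0.73945778],
       [ 0.        ,  0.        ,  0.        ,  1.        ]])}
top {'fx': 563.904003236892, 'fy': 563.904003236892, 'cx': 317.8126448441104, 'cy': 242.07229636413587, 'world_from_camera': array([[-2.23316188e-02, -9.92126970e-01,  1.23228950e-01,
         3.56146992e-01],
       [-9.99750618e-01,  2.21563844e-02, -2.79238881e-03,
        -4.79664431e-02],
       [ 4.00962717e-05, -1.23260577e-01, -9.92374339e-01,
         1.42028380e+00],
       [ 0.00000000e+00,  0.00000000e+00,  0.00000000e+00,
         1.00000000e+00]])}
0.1
```

View pics/scene0.png

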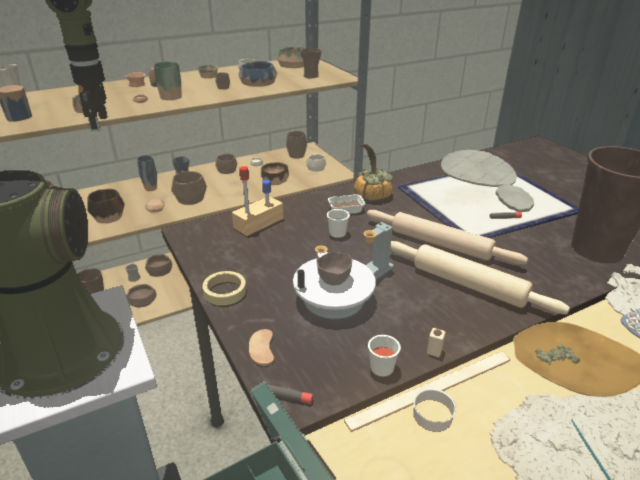

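View pics/top0.png

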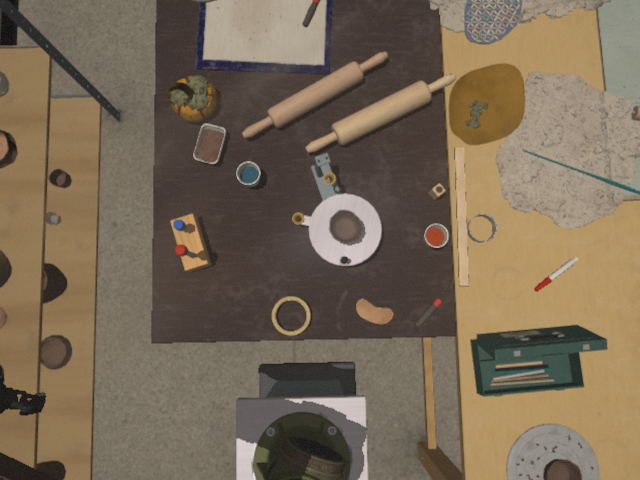

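The top view shows the wheel near (345,230), bracket bushing (330,179), rim bushing (298,218), peg (345,260) and red rod head (181,251). I'll enlarge it.

```bash
python3 - <<'E'
import cv2
i=cv2.imread("pics/top0.png")[140:280,165:395]
a=cv2.resize(i[0:135,120:225],None,fx=5,fy=5,interpolation=cv2.INTER_CUBIC)  # x off 285,y off 140
b=cv2.resize(i[70:135,0:53],None,fx=5,fy=5,interpolation=cv2.INTER_CUBIC)    # x off 165,y off 210
import numpy as np
c=np.zeros((600,800,3),np.uint8); c[:a.shape[0]][:, :525]=0; a=a[:600]
c[:a.shape[0],:525]=a; c[:b.shape[0],530:795]=b
cv2.imwrite("pics/crop1.png",c)
E
```

```text
(no output)
```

View pics/crop1.png

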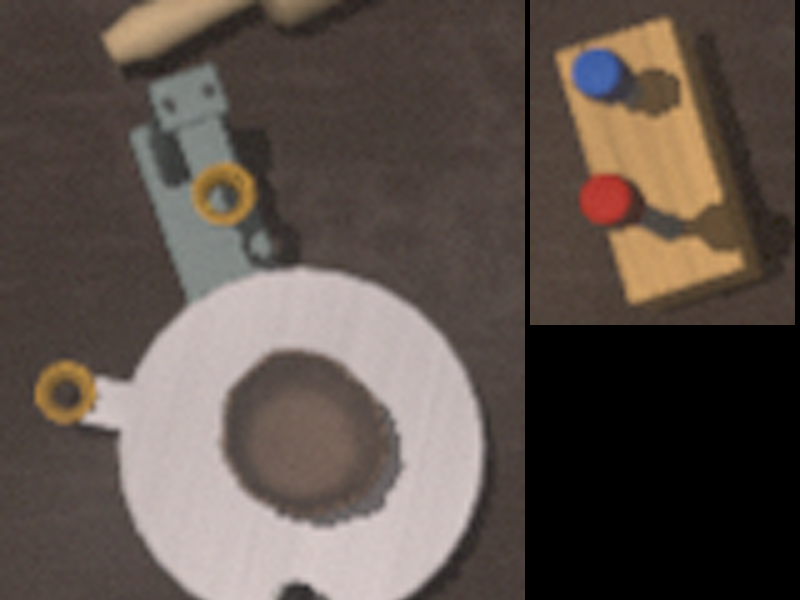

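The crop gives full-frame positions: bracket bushing (329.2,178.2), rim bushing (297.8,218.0), disc centre about (345.0,229.6), red head (180.0,249.6), blue head (178.2,224.4).

```bash
cat > h.py <<'E'
from workcell import r, solver, eyes, sensors
import numpy as np, cv2
def ray(n,u,v,z,c=None):
    c=c or eyes.camera_info(n); T=c["world_from_camera"]
    d=T[:3,:3]@[(u-c["cx"])/c["fx"],(v-c["cy"])/c["fy"],1]
    return T[:3,3]+d*(z-T[2,3])/d[2]
def proj(n,p,c=None):
    c=c or eyes.camera_info(n); q=np.linalg.inv(c["world_from_camera"])@np.r_[p,1]
    return np.array([c["cx"]+c["fx"]*q[0]/q[2],c["cy"]+c["fy"]*q[1]/q[2]])
E
python3 - <<'E'
from h import *
np.set_printoptions(precision=4,suppress=True)
P={k:ray("top",*v) for k,v in dict(up=(329.2,178.2,.12),lo=(297.8,218,.058),disc=(345,229.6,.0555),red=(180,249.6,.18),blue=(178.2,224.4,.117),peg=(345,259.5,.1015),cup=(249,174,.058),cupa=(436,235,.058)).items()}
for k,v in P.items(): print(k,v,proj("scene",v))
d=P['disc']
f=lambda k:(np.linalg.norm((P[k]-d)[:2]),np.degrees(np.arctan2(*(P[k]-d)[[1,0]])))
for k in('up','lo','peg'):print(k,f(k))
print(np.linalg.norm((P['red']-P['blue'])[:2]),np.degrees(np.arctan2(*(P['red']-P['blue'])[[1,0]])))
print(sensors.get_orientation(),sensors.get_eef_pos())
E
```

```text
up [ 0.6687 -0.0818  0.12  ] [369.2044 234.0103]
lo [ 0.5858 -0.0042  0.058 ] [320.2116 249.4626]
disc [ 0.5549 -0.119   0.0555] [332.7701 280.1747]
red [0.5002 0.2538 0.18  ] [242.3933 168.0974]
blue [0.5669 0.2738 0.117 ] [264.8861 181.8462]
peg [ 0.4773 -0.1146  0.1015] [299.5799 272.0396]
cup [0.6986 0.1144 0.058 ] [336.6251 215.8059]
cupa [ 0.5362 -0.3403  0.058 ] [383.1583 346.4907]
up (np.float64(0.11969834787471781), np.float64(18.06701514717616))
lo (np.float64(0.11888824688066181), np.float64(74.94032035837427))
peg (np.float64(0.07772361854124064), np.float64(176.75591911020874))
0.06964049914834892 -163.31393911415225
[-179.912     0.0007  158.9834] [0.215  0.5596 0.2525]
```

```bash
python3 - <<'E'
from h import *
r.move_ptp([.49,-.10,.25],[180,0,-5])
c=eyes.camera_info("wrist"); cv2.imwrite("pics/w1.png",eyes.snapshot("wrist")[:,:,::-1])
np.save("w1.npy",c,allow_pickle=True)
for p in ([.6687,-.0818,.12],[.5858,-.0042,.058],[.477,-.112,.1015],[.5549,-.119,.105]): print(proj("wrist",p,c))
print(sensors.get_t(),sensors.get_joints(),sensors.get_eef_pos())
E
```

```text
[259.74578352 -70.62528223]
[186.82216254 104.03283109]
[336.30077283 241.11971743]
[338.54862404 132.17605126]
2.6833 [-1.14629140e+01  7.31691525e+00 -1.65559377e+01  6.61253907e+01
  9.00469284e-03  1.73458826e+02] [ 0.49021729 -0.0993559   0.24999628]
```

View pics/w1.png

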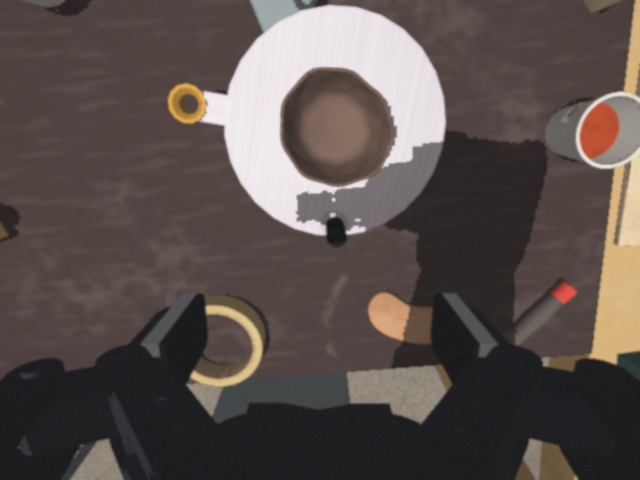

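The wrist view confirms the estimates: rim bushing (187,103) against a predicted (187,104), and peg top about (336,239) against (336,241). Next I grip the peg and turn the wheel.

```bash
python3 - <<'E'
from h import *
C=np.array([.5549,-.119]); a0,a1=174.94,118.07
P=lambda a,z:[*(C+.078*np.array([np.cos(np.radians(a)),np.sin(np.radians(a))])),z]
r.move_ptp(P(a0,.16),[180,0,a0]); r.gripper_to(.06)
r.move_l(P(a0,.088)); r.gripper_to(0.0)
print(sensors.get_width(),sensors.get_ft_force())
for a in np.linspace(a0,a1,7)[1:]:
    r.move_l(P(a,.088),[180,0,a],rate=.06)
print(sensors.get_ft_force(),sensors.get_eef_pos(),sensors.get_t())
i=eyes.snapshot("top")[:,:,::-1]; cv2.imwrite("pics/top1.png",i)
cv2.imwrite("pics/crop2.png",cv2.resize(i[145:265,280:400],None,fx=5,fy=5,interpolation=cv2.INTER_CUBIC))
E
```

```text
0.014494748802463141 [-1.71183802  0.27251466  6.07408749]
[-2.38378712  8.45363882  7.83232347] [ 0.51862142 -0.04802726  0.08894746] 9.0417
```

View pics/crop2.png

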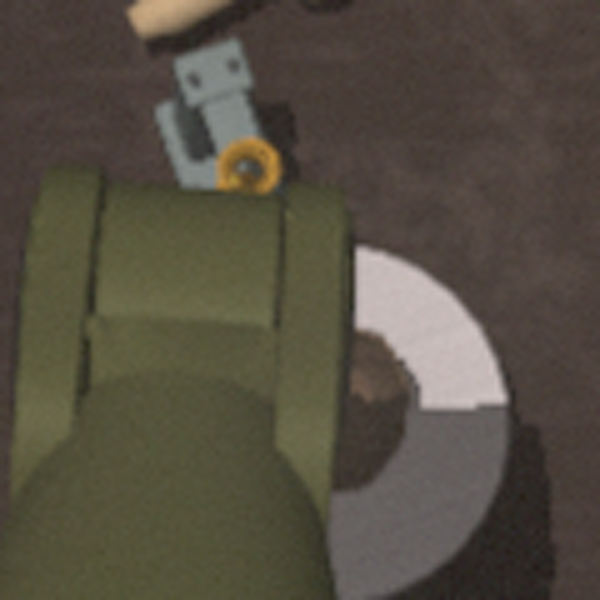

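The bracket bushing is at (248,168) in the crop and brass shows below it, but the arm hides the rest. I'll release and look straight down the two bores with the wrist camera.

```bash
python3 - <<'E'
from h import *
r.gripper_to(.06); p=sensors.get_eef_pos(); r.move_l([p[0],p[1],.2])
T=eyes.camera_info("wrist")["world_from_camera"]; print(T)
off=T[:2,3]-np.array(sensors.get_eef_pos())[:2]; print(off)
# rotate offset so camera ends above the bushing; pick yaw pointing cam offset forward
yaw=np.radians(sensors.get_orientation()[2]); loc=np.array([[np.cos(yaw),np.sin(yaw)],[-np.sin(yaw),np.cos(yaw)]])@off; print(loc)
for Y in (150,170,190):
    y=np.radians(Y); o=np.array([[np.cos(y),-np.sin(y)],[np.sin(y),np.cos(y)]])@loc
    q=[.6687-o[0],-.0818-o[1],.25]; s=solver.ik(q,[180,0,Y]); print(Y,q,s)
    if s is not None: break
r.move_ptp(q,[180,0,Y])
c=eyes.camera_info("wrist"); i=eyes.snapshot("wrist")[:,:,::-1]; print(c)
cv2.imwrite("pics/w2.png",i); np.save("w2.npy",c,allow_pickle=True)
u,v=proj("wrist",[.6687,-.0818,.12],c); print(u,v)
t=eyes.snapshot("top")[:,:,::-1]; cv2.imwrite("pics/top2.png",t)
print(sensors.get_t())
E
```

```text
[[ 8.81696199e-01  4.54838994e-01  1.25432460e-01  4.85472161e-01]
 [ 4.71817036e-01 -8.49570037e-01 -2.35837733e-01  8.85920094e-03]
 [-7.04537628e-04  2.67118404e-01 -9.63663459e-01  3.19484179e-01]
 [ 0.00000000e+00  0.00000000e+00  0.00000000e+00  1.00000000e+00]]
[-0.03209844  0.05914725]
[0.06729389 0.00049013]
150 [np.float64(0.7272232774658856), np.float64(-0.11502248036645207), 0.25] [-8.98782732 33.75504147 20.74193936 76.98689789  0.         21.01217268]
{'fx': 376.72188905845786, 'fy': 376.72188905845786, 'cx': 318.8039586027536, 'cy': 234.63755272181186, 'world_from_camera': array([[ 4.99450529e-01,  8.35336055e-01,  2.29701642e-01,
         6.67508298e-01],
       [ 8.66342103e-01, -4.81352409e-01, -1.33233699e-01,
        -8.14242197e-02],
       [-7.27473907e-04,  2.65543845e-01, -9.64098510e-01,
         3.69123506e-01],
       [ 0.00000000e+00,  0.00000000e+00,  0.00000000e+00,
         1.00000000e+00]])}
319.5102009616793 132.8585147674596
11.4917
```

View pics/w2.png

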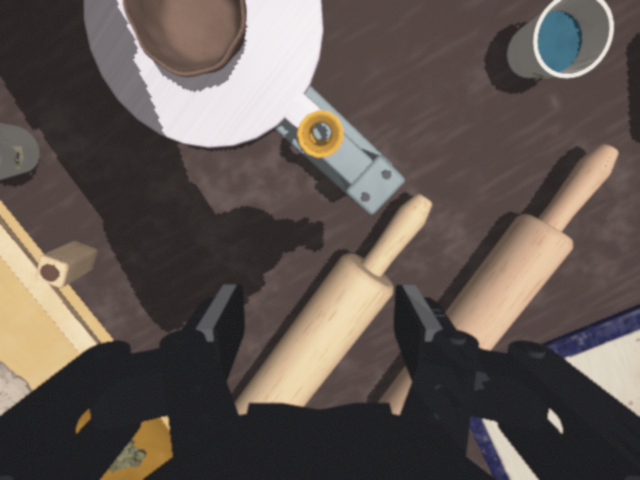

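The bracket bushing sits at (321,133) against a predicted (319.5,133). I'll zoom in to compare the two bores.

```bash
python3 - <<'E'
import cv2,numpy as np
w=cv2.imread("pics/w2.png")[108:158,296:346]; t=cv2.imread("pics/top2.png")[148:248,290:390]
a=cv2.resize(w,(400,400),interpolation=cv2.INTER_CUBIC); b=cv2.resize(t,(400,400),interpolation=cv2.INTER_CUBIC)
cv2.imwrite("pics/crop3.png",np.hstack([a,b]))
E
```

```text
(no output)
```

View pics/crop3.png

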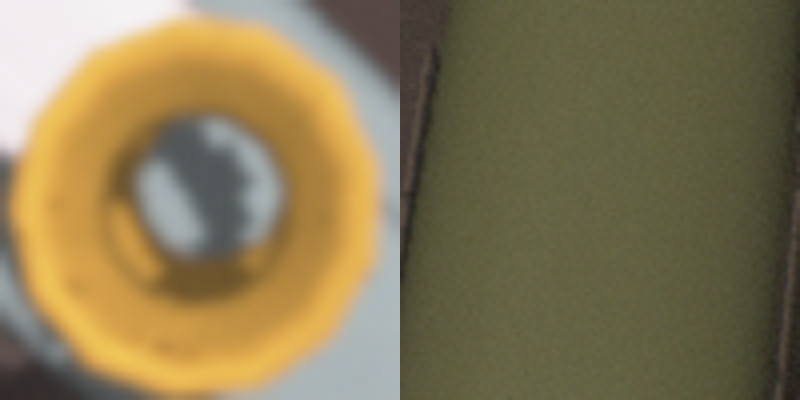

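```bash
python3 - <<'E'
from h import *
c=np.load("w2.npy",allow_pickle=True).item()
u=ray("",319.9,133.1,.12,c); l=ray("",321.75,131.25,.04,c); d=(l-u)[:2]; print(u,l)
for a in(17,18.07): a=np.radians(a); print("rad/tan mm",1e3*d@[np.cos(a),np.sin(a)],1e3*d@[-np.sin(a),np.cos(a)])
# stereo disc centre: disc bounds in wide top0 image
i=cv2.imread("pics/top0.png"); m=(cv2.cvtColor(i,cv2.COLOR_BGR2HSV)[:,:,2]>150)&(cv2.cvtColor(i,cv2.COLOR_BGR2HSV)[:,:,1]<60)
m=m.astype(np.uint8); m[:, :300]=0; m[:,390:]=0; m[:185]=0; m[270:]=0
m=cv2.morphologyEx(m,cv2.MORPH_OPEN,np.ones((9,9)))
k=max(cv2.findContours(m,0,1)[0],key=cv2.contourArea); print(cv2.minEnclosingCircle(k),cv2.fitEllipse(cv2.convexHull(k)))
for e in (cv2.minEnclosingCircle(k)[0],cv2.fitEllipse(cv2.convexHull(k))[0]): print(ray("top",*e,.0555))
E
```

```text
[ 0.66895331 -0.08165866  0.12      ] [ 0.66889141 -0.07963301  0.04      ]
rad/tan mm 0.5330518710153413 1.9552314370148296
rad/tan mm 0.5694707907398379 1.9449363197745515
((342.552001953125, 228.6575927734375), 38.3660774230957) ((343.8522644042969, 228.9534149169922), (70.91291809082031, 74.88722229003906), 106.45787811279297)
[ 0.55732635 -0.11304428  0.0555    ]
[ 0.55652434 -0.11620354  0.0555    ]
```

The rim bushing is still about 2 mm (1°) anticlockwise of the bracket's, so I'll nudge the wheel and recheck.

```bash
cat > look.py <<'E'
from h import *
def look(tag):
    q=[.7272,-.1150,.25]
    r.move_ptp(q,[180,0,150]); r.wait(.2)
    c=eyes.camera_info("wrist"); i=eyes.snapshot("wrist")[:,:,::-1]
    np.save(tag+".npy",c,allow_pickle=True); cv2.imwrite(f"pics/{tag}.png",i)
    cv2.imwrite(f"pics/{tag}c.png",cv2.resize(i[108:158,296:346],(400,400),interpolation=cv2.INTER_CUBIC))
E
python3 - <<'E'
from look import *
r.move_ptp([.5186,-.048,.16],[180,0,117]); r.move_l([.5186,-.048,.088]); r.gripper_to(0.)
r.move_l([.5198,-.0474,.088],[180,0,116.1],rate=.03); r.wait(.2)
print(sensors.get_eef_pos(),sensors.get_ft_force())
r.gripper_to(.06); r.move_l([.5198,-.0474,.17]); look("w3"); print(sensors.get_t())
E
```

```text
[ 0.52039992 -0.0474475   0.08897008] [-0.94134101  0.31392577  6.28176611]
16.3667
```

View pics/w3c.png

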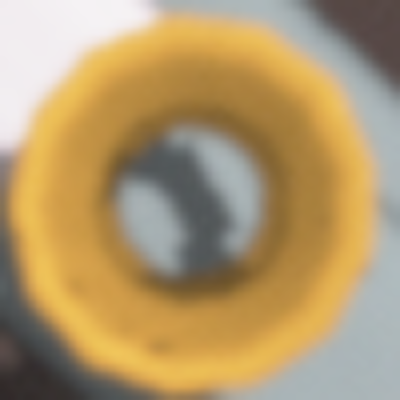

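The bores are now concentric to within about 0.5 mm. Next is the rod: hover over it and locate the red head with the wrist camera.

```bash
python3 - <<'E'
from look import *
r.move_ptp([.6,-.02,.33],[180,0,170]); r.move_ptp([.46,.24,.30],[180,0,196.7]); r.wait(.2)
c=eyes.camera_info("wrist"); i=eyes.snapshot("wrist")[:,:,::-1]; cv2.imwrite("pics/w4.png",i); np.save("w4.npy",c,allow_pickle=True)
p=proj("wrist",[.5002,.2538,.18],c); print(p,proj("wrist",[.5669,.2738,.117],c),proj("wrist",[.5002,.2538,.05],c),c["world_from_camera"][:3,3])
print(sensors.get_t())
E
```

```text
[323.32326856 294.86742772] [322.34222171 336.39867915] [321.92314016 241.36510342] [0.39555633 0.21933783 0.42027784]
18.5
```

View pics/w4.png

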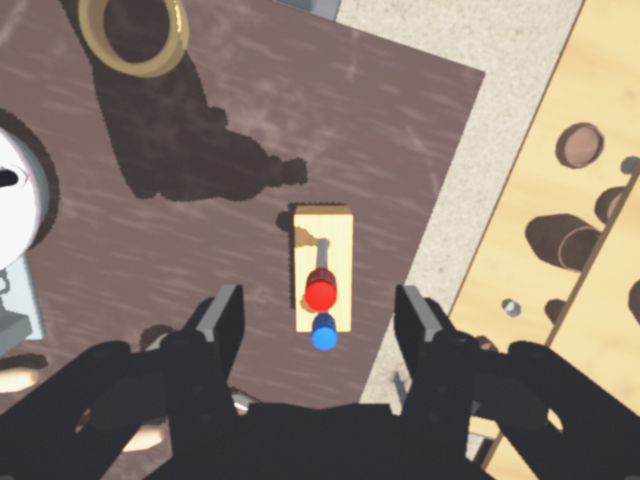

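The red head top is at (321,296), about 1.5 mm from the prediction. I'll grasp the head and lift.

```bash
python3 - <<'E'
from look import *
c=np.load("w4.npy",allow_pickle=True).item(); q=ray("",321,296,.18,c); print(q)
x,y=(q[:2]+[.5002,.2538])/2
r.gripper_to(.06); r.move_l([x,y,.25]); r.move_l([x,y,.165],rate=.08)
r.gripper_to(0.); print(sensors.get_width(),sensors.get_eef_pos(),sensors.get_ft_force(),x,y)
r.move_l([x,y,.30],rate=.08); r.wait(.2); print(sensors.get_ft_force(),sensors.get_width())
r.move_l([.57,.1,.31],[180,0,180],rate=.2); r.move_l([.6689,-.0817,.31],[180,0,165],rate=.2); r.wait(.3)
print(sensors.get_eef_pos(),sensors.get_orientation(),sensors.get_t())
a=eyes.snapshot("scene")[:,:,::-1]; w=eyes.snapshot("wrist")[:,:,::-1]; cv2.imwrite("pics/s5.png",a);cv2.imwrite("pics/w5.png",w)
for z in (.12,.155,.17,.29): print(z,proj("scene",[.6689,-.0817,z]))
cv2.imwrite("pics/c5.png",np.hstack([cv2.resize(a[130:270,310:430],(480,560),interpolation=cv2.INTER_CUBIC),cv2.resize(w[:,100:540],(320,349))[:349].copy() if 0 else cv2.copyMakeBorder(cv2.resize(w,(320,240)),0,320,0,0,0)]))
E
```

```text
[0.50147881 0.25250402 0.18      ]
0.02225353476585054 [0.50106814 0.25367965 0.16552537] [-0.07461756  1.30210509  3.37806413] 0.5008394031633847 0.2531520119379213
[-1.14862373 -0.85383847 -1.78205456] 0.022312292832155144
[ 0.66877227 -0.08103955  0.31028637] [1.79994071e+02 1.58279825e-02 1.65055143e+02] 25.4583
0.12 [369.25936652 233.95376213]
0.155 [370.16470022 220.57107966]
0.17 [370.56207551 214.69706062]
0.29 [373.96124125 164.45044342]
```

View pics/c5.png

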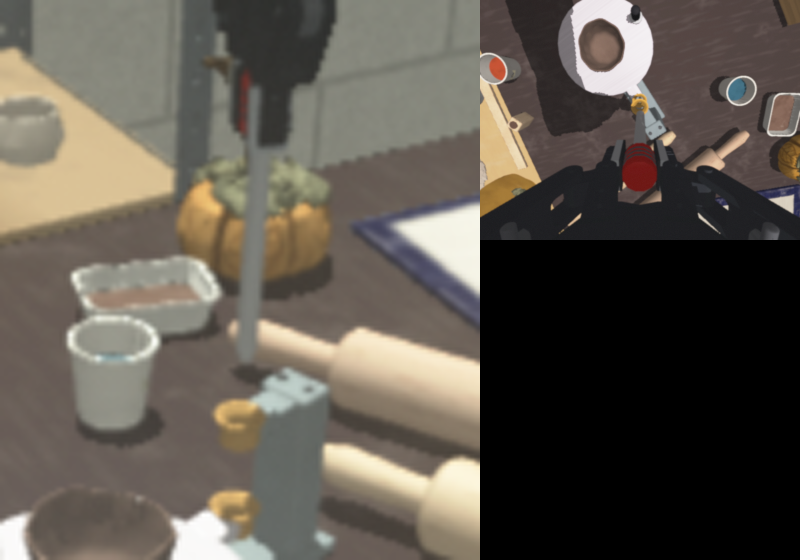

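The rod hangs vertically over the bracket: its tip is at full-frame (371.5,220) against an expected (370.2,220.6), well inside the flare. I'll descend with force checks.

```bash
python3 - <<'E'
from look import *
f0=np.array(sensors.get_ft_force())
x,y=.6689,-.0817
for z in list(np.arange(.27,.2,-.01))+[.195,.19,.185,.178]:
    r.move_l([x,y,z],rate=.05)
    f=np.array(sensors.get_ft_force())-f0; e=np.array(sensors.get_eef_pos())
    print(round(z,3),f.round(1),(e*1e3).round(1))
    if np.linalg.norm(f)>15: print("STOP"); break
    if np.hypot(*f[:2])>2: x+=f[0]*1e-4; y+=f[1]*1e-4
r.wait(.3); print((np.array(sensors.get_ft_force())-f0).round(1),sensors.get_torque(),sensors.get_orientation(),sensors.get_t())
a=eyes.snapshot("scene")[:,:,::-1]; cv2.imwrite("pics/s6.png",a)
cv2.imwrite("pics/c6.png",cv2.resize(a[170:290,310:430],(600,600),interpolation=cv2.INTER_CUBIC))
for z in (.01,.022,.04,.12,.16): print(z,proj("scene",[.6689,-.0817,z]))
E
```

```text
0.27 [-1.1  0.1 -0.2] [669.1 -81.7 270.4]
0.26 [-0.5 -0.3 -0.3] [668.6 -81.6 259.4]
0.25 [-1.3 -0.1 -0.4] [668.6 -81.6 249.4]
0.24 [-1.4 -0.1 -0.3] [668.7 -81.6 239.4]
0.23 [-1.  -0.7 -0.2] [668.6 -81.7 229.4]
0.22 [-0.7 -0.6 -0.4] [668.6 -81.7 219.4]
0.21 [-0.7 -0.3 -1. ] [668.7 -81.7 209.4]
0.2 [-1.7 -0.  -0.4] [668.7 -81.7 199.4]
0.195 [-0.7  0.2 -1. ] [668.7 -81.7 194.6]
0.19 [-1.2 -0.5 -0.3] [668.7 -81.7 189.5]
0.185 [-1.4 -0.4 -0.5] [668.7 -81.7 184.5]
0.178 [-1.   0.1 -0.8] [668.7 -81.7 177.4]
[-1.8 -0.2  0.7] [ 0.00500235 -0.01162336 -0.03425365] [1.79999880e+02 2.37329379e-02 1.64999396e+02] 30.3
0.01 [366.59910036 273.27793326]
0.022 [366.87648453 269.17762835]
0.04 [367.29823634 262.94327456]
0.12 [369.25936652 233.95376213]
0.16 [370.29652162 218.62248996]
```

View pics/c6.png

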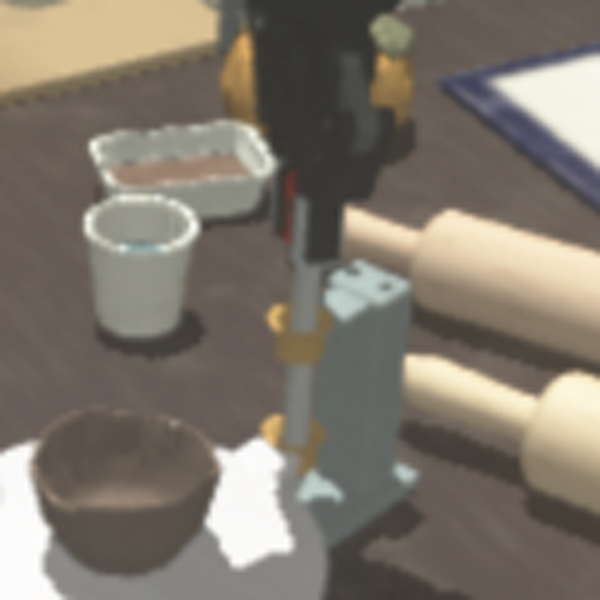

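The rod passes through both bushings (crop (300,335) and (297,440)) with almost no contact force. Its tip should be about 22 mm above the table, so I'm handing in.

```bash
python3 -c "
from workcell import r
print(r.job_done())"
```

```text
the job is handed in; nothing more can be done
None
```

I handed in the job at about 30 s: the wheel is turned so its bushing sits under the bracket's (about 0.5 mm off by camera), and the rod is held upright through both bushings with its tip about 22 mm above the table; the tip is hidden from the cameras, so that height is computed from the gripper position.

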